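Lock the canister's lid and hold the vacuum sealer on its valve

ROBOT

A 6-joint arm with a two-finger parallel gripper is mounted at the origin on a cart in front of the work surface, level with it; the furniture and walls round the work are solid. World frame = base frame: x ahead of the robot, y to its left, z up, the work surface at z = 0. Lengths are in mm, angles in rad, forces in N, time in s.
With the tool pointing down it reaches from about 275 to 850 mm from the base axis. Payload 5.2 kg.
Tool frame: the origin (TCP) lies between the finger pads; the fingertips stand 22 mm ahead of it and the grasp point (between the pads) lies 3 mm ahead of it (ctrl.finger_overhang is the distance from the TCP to the fingertips, in mm); z points along the fingers, y is the line along which they close (so a half turn about z gives the same grasp; the last joint's range is limited). The gripper opens to 85 mm and grips with 20 to 120 N. Pads are 22 mm wide; open, the fingers measure 114 mm over their backs; the gripper's body (76 mm by 85 mm) begins 54 mm behind the grasp point. The pads swing forward as they close: fully open they stand 13 mm farther back than shut.
Start: joints at [-0.203, 0.259, 1.535, -0, 1.348, -0.203], TCP at [550.005, 0.022, 253.31] pointing down, gripper open.
Joint ranges: [-3.14, 3.14], [-0.91, 2.08], [0.19, 2.58], [-1.22, 4.36], [0.22, 2.71], [-3.12, 3.12]. Speed limits (rad/s): [2.57, 2.57, 3.14, 3.14, 3.14, 3.14].

INTERFACE

Orientations are given as a rotation vector (axis times angle).
In Python, from workcell import ctrl gives the robot as it stands. The module is installed in compiled form; this text tells all that it offers.
- The arm moves only by the tool step_arm, never from a script. Its argument "increments" is one flat list of numbers, 6 for each row, row after row: the shift along the tool's x, y, z in m, then the turn, a rotation vector about the tool's x, y, z in rad. In form: [tx, ty, tz, rx, ry, rz, tx, ty, tz, rx, ry, rz, ...]. A call has 1 to 12 rows; each row shifts and turns the commanded pose from where the row before left it, along the tool's axes as they then stand; what a row does not reach is not made up. A row lasts 1/12 s, in which the tool goes at most 41.7 mm and 7.16 degrees, less where a joint would pass 70% of its speed; a pose out of reach is approached as far as the arm can. A call with a gripper value outside its range is refused whole. "hand" is the opening, from 0 (shut) to 1 (fully open), set as the call begins (left out, the last holds). The fingers move at their own pace and stop on an object; the grip force is fixed at half the most. Time passes only in rows, so rows that do not move let the fingers close. It gives the time, the measured TCP pose, the force, the opening and the grip force at its end, in the units of the state.
- ctrl.get_state(): the state, without advancing time (a new reading comes with each control period).
- ctrl.snapshot(name): name is "scene" or "side" or "wrist"; returns a dict with "img" (400x640x3 uint8, red, green, blue), "z_map" (400x640 float32, mm along the optical axis (not along the pixel's ray), 0 where there is no reading), "intrinsics" (3x3 intrinsics, pixels), "R" (3x3) and "t" (3): a world point X has camera coordinates R X + t; the wrist camera has in their place "tool_from_camera" (4x4, takes a point from camera to tool coordinates, whose origin is the TCP and whose axes are the flange's). Camera axes: x right, y down, z forward; pixel columns grow to the right and rows downward; lengths in mm; the calibration is good to about 2 mm. The wrist camera is an equidistant fisheye: a pixel r from the principal point sees the ray r / f radians off the axis. A picture is of the moment at which its call begins: read the wrist's pose just before it.
- ctrl.sign_off(): hands the job in; it is judged then, once.
The state is a dict: "clock": time; "qpos": joint angles; "qvel": joint speeds; "tau": joint torques, N m; "ee_pos": TCP position; "ee_rot": TCP orientation; "ft_force": force on the tool from outside, world axes, zero at the start; "wrist_torque": the same for the moment, N m; "grip_width": opening from 0.0 (shut) to 1.0 (fully open); "finger_force": force on a finger pad.
Only numpy, scipy, OpenCV 4.12 (cv2) and the standard library are available. Lean on these libraries where they do the work, as an engineer would, in place of code of your own. Each camera call takes 0.05 s, during which the arm holds its last target. There are 200 camera calls.

TASK

Vacuum-seal the steel canister: first press the raised lever on its lid down until the spring catch holds it flat by itself, then lift the handheld vacuum sealer out of its leaning charging dock and hold it upright on the lid, its suction cup centred over the round valve and pressed lightly, so that the sprung cup is pushed in about half way and not to its stop. Finish while holding it there: do not let go and do not put it down, and do not shove the canister about or disturb the other things.

Things in the scene. Friction and masses are not known exactly. Their poses are not given: they have to be found in the camera images.
- canister: loose steel vacuum canister with a grey lid, 0.85 kg, 154 mm (its x) by 109 mm (its y), lid top 92 mm above the worktop. Origin: centre of the underside, z up. On the lid (already on): a lever on its +x half, a round valve on its -x half. The lever's hinge runs along y, straight above the origin, 97.5 mm up
- lid_lever (a joint): angle of the lid's white lever (32 mm wide, 6 thick, 64 long from its hinge to the canister's +x). 0: up, 35 degrees above level, tip 137 mm above the worktop; 0.61: flat, at its stop. A spring (2 to 3 N) lifts it; from 0.43 on it also pushes a catch near its tip aside (6 to 8 N in all). Only near 0.6 does the catch snap over it; let go, it then stays at 0.58, else it springs up
- lever_pad (a point): ribbed thumb pad on the lever's upper face, 48 mm from the hinge: press here, straight down, with shut fingertips. 100.5 mm above the worktop when the lever is flat. The steel catch (18 mm wide, top 16 mm above the lid) stands 17 mm farther along the canister's x
- valve (a point): vacuum valve in the lid, 42 mm from the canister's centre towards its -x: a white round seat, 42 mm across, 1.5 mm above the lid, with a black button in its middle, 12 mm across, 4 mm high, that the suction cup goes over. The point is the centre of the seat's face, 93.5 mm above the worktop
- sealer: loose handheld vacuum sealer, 0.28 kg: white round body, 169 mm long overall, 41 mm across where it is gripped (75 to 150 mm from the cup's mouth), 45 mm at its foot, a black suction cup, 29 mm across, below. Origin: centre of the cup's mouth when not pressed; z along the body to its top. At the start it stands in the dock, leaning 0.21 rad towards the dock's -x
- sealer_cup (a joint): how far the sprung suction cup is pushed up into the sealer's body, m: 0 out, 0.010 at the stop. The spring gives 1.5 N at first and 0.65 N more per mm (about 4.7 N half way in)
- cup_mouth (a point): centre of the mouth of the suction cup; it moves with the cup. The mouth is 23 mm wide inside, 29 mm outside
- dock: fixed charging dock: white base plate 100 x 84 mm with a round grey socket, 66 mm across, 67 mm high, leaning 0.21 rad towards the dock's -x. Origin: centre of its underside, x along the longer side, z up. The sealer's foot stands on a ledge 12 mm deep in it, 3 mm play all round, the cup hangs 20 mm below the ledge; pulled 35 mm along its axis it is clear
- mug: white mug, 96 mm high, bystander at the back; origin under its centre
- jam_jar: jam jar with a grey lid, 95 mm high, bystander at the back; origin under its centre
- herb_jar: slim jar with a red cap, 108 mm high, bystander at the back; origin under its centre
- salt_shaker: salt shaker, 90 mm high, bystander at the front; origin under its centre
- kitchen_timer: round kitchen timer, 46 mm high, bystander at the front; origin under its centre
- dessert_spoon: teaspoon, 134 mm long, lying flat, bystander at the front; origin under its centre
There are look-alikes about, which are no part of the job. Leave any pink look-alike of the dock alone.

How it is judged:
By the outcome, as a careful person would: the job done as asked, in the order asked, and still so for the second after the job is handed in, while the arm keeps its last pose, push and grip.
It also fails if it takes over 46 s, if anything falls off the work surface, if the arm or the gripper's body presses on something with over 40 N, if the wrist force passes 120 N, or if a joint passes its speed limit or range.

## Working session

There is one attempt and no reset: what is moved stays moved. The work goes in short steps, Python scripts to look and compute and a tool call to move; the robot and the scene stay as the last step left them, time stands still between calls to the robot, and variables do not carry over. Pictures are saved under pics/ and viewed, at most 13 in all, crops included, and the job is handed in when it is done.

Besides the shell and the picture viewer there is one more tool, called after "Call:" by a JSON object that holds its "name" and its "arguments", one argument or row to a line. step_arm: Moves the arm, as the interface text tells. Its arguments: {"type":"object","properties":{"increments":{"type":"array","items":{"type":"number"}},"hand":{"type":"number"}},"required":["increments"]}

```bash
mkdir -p pics; cat > h.py <<'E'
import numpy as np, cv2
from workcell import ctrl
from scipy.spatial.transform import Rotation as Ro
def snap(n):
    s=ctrl.snapshot(n); np.savez(f'pics/{n}.npz',**s); return s
def save(img,f): cv2.imwrite('pics/'+f,cv2.cvtColor(img,cv2.COLOR_RGB2BGR))
def world(s):
    h,w=s['z_map'].shape;K=s['intrinsics'];u,v=np.meshgrid(np.arange(w),np.arange(h));z=s['z_map'].astype(float)
    P=np.stack([(u-K[0,2])/K[0,0]*z,(v-K[1,2])/K[1,1]*z,z],-1)
    X=(P-s['t'])@s['R']; X[z==0]=np.nan; return X
def ray(s,u,v):
    K=s['intrinsics'];d=np.array([(u-K[0,2])/K[0,0],(v-K[1,2])/K[1,1],1.])@s['R'];return -s['R'].T@s['t'],d/np.linalg.norm(d)
def plane(s,u,v,z):
    o,d=ray(s,u,v);return o+d*(z-o[2])/d[2]
E
python3 - <<'E'
from h import *
for n in('scene','side'):
    s=snap(n);save(s['img'],n+'0.png');print(n,s['intrinsics'].round(1).tolist(),(-s['R'].T@s['t']).round(),s['R'][2].round(2))
s=snap('wrist');print(s['tool_from_camera'].round(3),s['intrinsics'])
print(ctrl.get_state())
E
```

```text
scene [[505.2, 0.0, 316.9], [0.0, 505.2, 198.0], [0.0, 0.0, 1.0]] [  87. -570.  844.] [ 0.38  0.65 -0.65]
side [[390.8, 0.0, 323.6], [0.0, 390.8, 199.0], [0.0, 0.0, 1.0]] [380. 725. 983.] [ 0.15 -0.54 -0.83]
[[ 0.00000e+00 -9.51000e-01 -3.10000e-01  7.95290e+01]
 [ 1.00000e+00  1.00000e-03 -1.00000e-03 -4.00000e-02]
 [ 1.00000e-03 -3.10000e-01  9.51000e-01 -1.20504e+02]
 [ 0.00000e+00  0.00000e+00  0.00000e+00  1.00000e+00]] [[309.70691629   0.         323.26757967]
 [  0.         309.70691629 200.0297593 ]
 [  0.           0.           1.        ]]
{'clock': 0.15, 'qpos': array([-2.02802240e-01,  2.59171417e-01,  1.53579931e+00, -5.02867626e-06,
        1.34801752e+00, -2.02787936e-01]), 'qvel': array([-1.31944312e-03, -1.91779340e-03, -1.60410910e-03, -1.60027165e-06,
       -7.62197124e-04,  3.98543123e-04]), 'tau': array([ 2.27439166e-03, -4.46383452e+01, -2.90821481e+01, -2.12644927e-04,
        8.17353168e-03,  2.13274996e-05]), 'ee_pos': array([5.49636289e+02, 9.53713286e-02, 2.52680905e+02]), 'ee_rot': array([-2.22063382e+00, -2.22060453e+00,  1.21212743e-03]), 'ft_force': array([-0.99542037,  0.59911365,  0.5662051 ]), 'wrist_torque': array([ 0.00072241,  0.00039365, -0.0094223 ]), 'finger_force': 0.0, 'grip_width': 0.9959232514353307}
```

View pics/scene0.png

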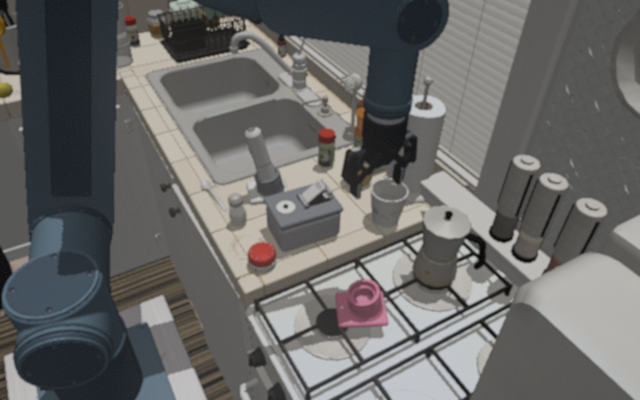

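View pics/side0.png

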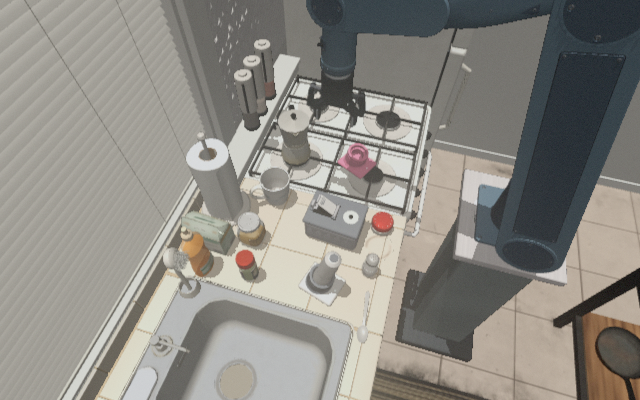

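Scene picture: the sealer is the white rod at (258,150), in the grey socket at (268,183). The canister is at (303,212), with the valve at (286,207) and the raised lever at (315,190). Side picture: canister (337,215), valve (351,217), lever (323,206), sealer (332,262), dock (321,285).

Candidates:
- Dock: grey socket on white plate, scene (268,183), versus the pink one at (361,300). I choose the grey one.
- Sealer: white rod at (258,150), versus the salt shaker (237,207), paper roll (425,130) and wall canisters (515,195). I choose the rod.
- Valve: white disc at (286,207).

Next I measure in close crops.

```bash
python3 - <<'E'
from h import *
S={n:dict(np.load(f'pics/{n}.npz')) for n in('scene','side')}
def crop(s,u0,u1,v0,v1): return cv2.resize(s['img'][v0:v1,u0:u1],(390,390),interpolation=cv2.INTER_CUBIC)
save(np.hstack([crop(S['scene'],215,345,118,248),crop(S['side'],280,400,185,305)]),'crop.png')
for n,s in S.items():
    X=world(s)
    # lid-level points
    m=(abs(X[...,2]-92)<4); print(n)
    c=plane(s,*((303,205) if n=='scene' else (337,212)),92);m&=np.hypot(X[...,0]-c[0],X[...,1]-c[1])<110
    print(' lid approx',c.round(),m.sum(),'rect',cv2.minAreaRect(X[m][:,:2].astype(np.float32)))
    for nm,(a,b) in {'valve':((286,207),(351,217)),'sealtop':((254,132),(334,256)),'sealmid':((261,160),(328,268)),'plate':((256,198),(312,290))}.items():
        u,v=a if n=='scene' else b; print(' ',nm,X[v,u].round(1))
    m2=(X[...,2]>85)&(X[...,2]<200)
    g=s['img'].astype(int);
    cs=plane(s,*((268,190) if n=='scene' else (321,285)),0);print(' dock approx',cs.round())
    m2&=np.hypot(X[...,0]-cs[0],X[...,1]-cs[1])<75
    P=X[m2]
    for z in range(80,190,15):
        q=P[abs(P[:,2]-z)<7.5]; 
        if len(q)>3: print('  z',z,len(q),q.mean(0).round(1),q[:,:2].min(0).round(),q[:,:2].max(0).round())
E
```

```text
scene
 lid approx [490. 175.  92.] 1421 rect ((490.39227294921875, 179.3598175048828), (113.1647720336914, 154.9510040283203), 86.09773254394531)
  valve [449.5 178.7  99.8]
  sealtop [453.1 344.  198.5]
  sealmid [461.7 333.8 122.6]
  plate [438.9 326.9  17.4]
 dock approx [487. 360.  -0.]
  z 80 9 [477.2 336.3  86.2] [452. 328.] [494. 353.]
  z 95 93 [467.9 335.6  94.5] [450. 326.] [494. 353.]
  z 110 90 [464.9 337.5 110.1] [447. 329.] [489. 355.]
  z 125 89 [462.7 338.1 125.5] [444. 331.] [485. 357.]
  z 140 89 [457.5 340.1 140.1] [441. 331.] [482. 364.]
  z 155 94 [456.2 340.1 155. ] [438. 331.] [479. 357.]
  z 170 95 [453.3 341.5 169.8] [435. 332.] [476. 357.]
  z 185 112 [449.8 344.1 185.2] [434. 333.] [473. 366.]
side
 lid approx [489. 178.  92.] 1542 rect ((492.3210144042969, 183.69007873535156), (110.01986694335938, 153.4948272705078), 85.74268341064453)
  valve [448.8 185.2  96.2]
  sealtop [452.5 355.  197.2]
  sealmid [459.4 377.7 177.4]
  plate [497.3 381.   22.7]
 dock approx [481. 353.   0.]
  z 80 8 [483.  369.5  86.3] [460. 358.] [496. 374.]
  z 95 45 [478.5 368.5  94.9] [454. 353.] [497. 375.]
  z 110 37 [474.3 370.5 109.9] [454. 350.] [491. 376.]
  z 125 37 [471.7 370.8 125. ] [449. 356.] [488. 376.]
  z 140 43 [465.9 371.2 140.5] [442. 351.] [485. 378.]
  z 155 41 [466.2 372.9 155.3] [443. 360.] [483. 378.]
  z 170 51 [460.4 373.9 170.8] [439. 355.] [479. 380.]
  z 185 114 [453.8 366.7 187.5] [436. 340.] [476. 379.]
```

View pics/crop.png

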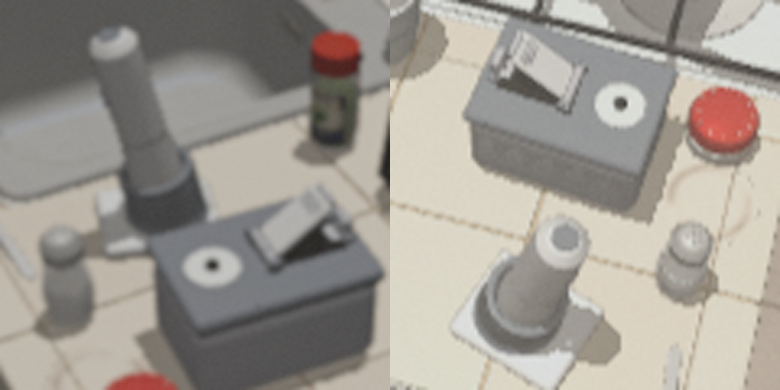

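The crop confirms both choices: the sealer in the white/grey dock, and a white valve disc with a black button. In the scene half, the valve is at crop (212,265) and the lever at (300,225). Now I refine.

```bash
cat > meas.py <<'E'
from h import *
from scipy.optimize import least_squares
S={n:dict(np.load(f'pics/{n}.npz')) for n in('scene','side')}
R=[];pts=[]
for n,uv in (('scene',(286,207)),('side',(351,217))):
    s=S[n];g=s['img'].astype(int)
    m=(g.min(2)>150).astype(np.uint8)
    box=np.zeros_like(m);box[uv[1]-10:uv[1]+11,uv[0]-13:uv[0]+14]=1
    k,l,st,c=cv2.connectedComponentsWithStats(m*box)
    i=1+st[1:,4].argmax();cn=max(cv2.findContours((l==i).astype(np.uint8),cv2.RETR_EXTERNAL,cv2.CHAIN_APPROX_NONE)[0],key=len)
    e=cv2.fitEllipse(cn);print(n,'valve ell',e,'on plane',plane(s,*e[0],93.5).round(1))
    R.append(ray(s,*e[0]))
    X=world(s)
    # depth-based cloud
    q=X[(abs(X[...,0]-462)<45)&(abs(X[...,1]-352)<45)&(X[...,2]>98)&(X[...,2]<178)];print(len(q));pts.append(q)
    q=X[(abs(X[...,2]-92)<4)&(abs(X[...,0]-490)<95)&(abs(X[...,1]-180)<75)]
    r=cv2.minAreaRect(q[:,:2].astype(np.float32));print(' lid',np.round(r[0],1),np.round(r[1],1),r[2],'z',np.median(q[:,2]))
    d=plane(s,*((303,205) if n=='scene' else (337,212)),92)
    # lever points above the lid
    q=X[(X[...,2]>103)&(abs(X[...,0]-520)<60)&(abs(X[...,1]-180)<35)];q=q[q[:,2]<150]
    print(' lever',len(q),q.mean(0).round(1),q.max(0).round(1),q.min(0).round(1))
    m=(X[...,2]>4)&(X[...,2]<30)&(abs(X[...,0]-480)<80)&(abs(X[...,1]-352)<75)&(g.min(2)>150);q=X[m];
    print(' plate',len(q),q.mean(0).round(1),cv2.minAreaRect(q[:,:2].astype(np.float32)))
A=sum(np.eye(3)-np.outer(d,d) for o,d in R);b=sum((np.eye(3)-np.outer(d,d))@o for o,d in R);print('valve tri',np.linalg.solve(A,b).round(1))
def fit(P,rad=None):
    def f(p):
        a=np.array([p[2],p[3],1]);a/=np.linalg.norm(a);v=P-[p[0],p[1],140]
        return np.linalg.norm(v-np.outer(v@a,a),axis=1)-(rad or p[4])
    return least_squares(f,[460,352,-.2,0,20.5],loss='soft_l1',f_scale=2)
for P in(np.vstack(pts),pts[0],pts[1]):
    r=fit(P,None if P is not pts[0] and P is not pts[1] else 20.5);print('axis@140',r.x[:2].round(1),'slope',r.x[2:4].round(3),'r',r.x[4].round(1),'rms',np.sqrt((r.fun**2).mean()).round(2))
E
python3 meas.py
```

```text
scene valve ell ((285.4173889160156, 206.51242065429688), (12.587095260620117, 18.554306030273438), 88.56199645996094) on plane [452.1 187.1  93.5]
484
 lid [490.4 179.4] [113.2 155. ] 86.09773254394531 z 94.26509970202221
 lever 365 [517.1 175.8 119.3] [560.7 203.4 140. ] [483.6 154.  103. ]
 plate 249 [456.9 355.7  10.4] ((479.4577941894531, 351.5426025390625), (158.479248046875, 145.9310302734375), 0.02213612198829651)
side valve ell ((350.12188720703125, 218.37030029296875), (17.579692840576172, 22.144729614257812), 85.57080078125) on plane [450.3 188.3  93.5]
226
 lid [492.3 183.7] [110.  153.5] 85.74268341064453 z 93.0367333264708
 lever 262 [520.6 181.8 118.8] [562.4 205.6 139.4] [485.2 160.4 103.1]
 plate 509 [478.  372.2  11.8] ((478.42071533203125, 353.9124755859375), (158.99119567871094, 146.4560089111328), 2.4706907272338867)
valve tri [451.3 187.6  93. ]
axis@140 [463.3 355.6] slope [-0.202  0.062] r 21.0 rms 1.31
axis@140 [462.9 355. ] slope [-0.201  0.069] r 20.5 rms 1.51
axis@140 [463.8 356.2] slope [-0.206  0.054] r 20.5 rms 0.51
```

Everything checks out: valve z is 93.0, the lid is about 154×110 at z≈93, and the sealer axis slope is 0.21 with r≈21. The canister is at (493,185) with yaw ≈-4°, so the pad when flat is at about (541,181).

Call:
{"name": "step_arm", "arguments": {
  "increments": [0.03, -0.0015, 0, 0, 0, 0, 0.03, -0.0015, 0, 0, 0, 0, 0.03, -0.0015, 0, 0, 0, 0, 0.03, -0.0015, 0, 0, 0, 0, 0.03, -0.0015, 0, 0, 0, 0, 0.03, -0.0015, 0, 0, 0, 0, 0, 0, 0, 0, 0, -0.12, 0, 0, 0, 0, 0, -0.12, 0, 0, 0, 0, 0, -0.12, 0, 0, 0, 0, 0, -0.12, 0, 0, 0, 0, 0, -0.12, 0, 0, 0, 0, 0, -0.12],
  "hand": 0
}}

```text
clock: 1.15
ee_pos: [540.7, 180.1, 252.9]
ee_rot: [-1.287, -2.865, 0.001]
ft_force: [-0.7, 0.4, 0.5]
grip_width: -0.0
finger_force: 0.0
```

Call:
{"name": "step_arm", "arguments": {
  "increments": [0, 0, 0, 0, 0, -0.12, 0, 0, 0, 0, 0, -0.12, 0, 0, 0, 0, 0, -0.12, 0, 0, 0, 0, 0, -0.12, 0, 0, 0, 0, 0, -0.12, 0, 0, 0, 0, 0, -0.12, 0, 0, 0, 0, 0, -0.06, 0, 0, 0, 0, 0, 0, 0, 0, 0, 0, 0, 0, 0, 0, 0, 0, 0, 0]
}}

```text
clock: 1.98
ee_pos: [540.9, 180.0, 253.1]
ee_rot: [-0.114, -3.139, 0.0]
ft_force: [0.3, -0.0, 0.2]
grip_width: -0.001
finger_force: 0.0
```

```bash
cat >> h.py <<'E'
def st():
    s=ctrl.get_state();R=Ro.from_rotvec(s['ee_rot']).as_matrix();return s,R
def wsnap(f=None):
    s,R=st();w=ctrl.snapshot('wrist');np.savez('pics/wrist.npz',**w,p=s['ee_pos'],Rt=R)
    if f: save(w['img'],f)
    return np.load('pics/wrist.npz')
def wray(w,u,v):
    K=w['intrinsics'];dx,dy=u-K[0,2],v-K[1,2];r=np.hypot(dx,dy);th=r/K[0,0];T=w['tool_from_camera']
    c=np.stack([np.sin(th)*dx/(r+1e-9),np.sin(th)*dy/(r+1e-9),np.cos(th)],-1)
    d=c@T[:3,:3].T@w['Rt'].T;return w['p']+w['Rt']@T[:3,3],d,c
def wplane(w,u,v,z):
    o,d,_=wray(w,u,v);return o+d*(z-o[2])/d[2]
def wworld(w):
    u,v=np.meshgrid(np.arange(640),np.arange(400));o,d,c=wray(w,u,v);z=w['z_map'].astype(float)
    X=o+d*(z/np.maximum(c[...,2],.05))[...,None];X[z==0]=np.nan;return X
E
python3 - <<'E'
from h import *
w=wsnap('w1.png');s,R=st();print(s['clock'],s['ee_pos'],R.round(3),s['qpos'].round(2))
X=wworld(w)
q=X[(abs(X[...,2]-92)<4)&(abs(X[...,0]-490)<95)&(abs(X[...,1]-180)<75)]
print(cv2.minAreaRect(q[:,:2].astype(np.float32)))
E
```

```text
2.0333 [540.94190737 179.9984449  253.16133598] [[-0.997  0.072 -0.   ]
 [ 0.072  0.997 -0.   ]
 [ 0.    -0.    -1.   ]] [ 0.13  0.29  1.49 -0.    1.36 -1.37]
((491.0029296875, 181.8140106201172), (110.16062927246094, 152.1481475830078), 85.75901794433594)
```

View pics/w1.png

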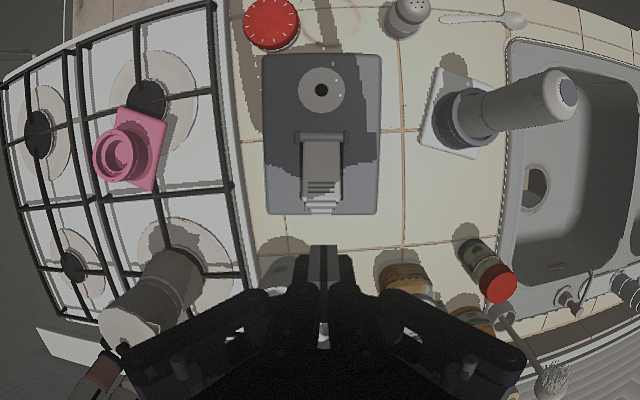

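The wrist view shows the button at (321,90), the valve disc around it, the lever at cols 301–342, its ribbed pad near (321,188), and the fingertips at (323,248).

```bash
python3 - <<'E'
from h import *
w=np.load('pics/wrist.npz')
print('button',wplane(w,321,90,97.5),'disc',wplane(w,321,90,93.5))
g=w['img'].astype(int);m=(g[60:125,290:352].min(2)<45);v,u=np.nonzero(m);print('btn px',u.mean()+290,v.mean()+60,len(u))
X=wworld(w)
for v in range(135,206,8): print(v,[X[v,u].round(0).tolist() for u in(308,321,334)])
print('hinge L/R @103',wplane(w,297,136,103),wplane(w,347,136,103))
print('lid corners',[wplane(w,u,v,92).round(1).tolist() for u,v in((265,55),(380,55),(267,213),(378,213))])
E
```

```text
button [449.98337515 184.66994344  97.5       ] disc [449.80948309 184.64829665  93.5       ]
btn px 321.0504201680672 89.70588235294117 119
135 [[489.0, 171.0, 103.0], [489.0, 182.0, 105.0], [490.0, 193.0, 103.0]]
143 [[495.0, 170.0, 108.0], [496.0, 181.0, 106.0], [497.0, 193.0, 108.0]]
151 [[502.0, 170.0, 111.0], [502.0, 181.0, 111.0], [503.0, 192.0, 112.0]]
159 [[508.0, 170.0, 116.0], [509.0, 181.0, 116.0], [509.0, 191.0, 116.0]]
167 [[513.0, 169.0, 122.0], [515.0, 180.0, 119.0], [515.0, 191.0, 120.0]]
175 [[520.0, 169.0, 124.0], [520.0, 180.0, 126.0], [521.0, 190.0, 125.0]]
183 [[526.0, 169.0, 128.0], [526.0, 179.0, 128.0], [527.0, 190.0, 128.0]]
191 [[531.0, 168.0, 133.0], [532.0, 179.0, 132.0], [533.0, 189.0, 132.0]]
199 [[537.0, 168.0, 136.0], [537.0, 179.0, 136.0], [539.0, 189.0, 135.0]]
hinge L/R @103 [488.77450214 160.81200862 103.        ] [491.96018102 204.41288149 103.        ]
lid corners [[412.5, 136.9, 92.0], [420.0, 239.8, 92.0], [562.0, 123.2, 92.0], [569.8, 231.7, 92.0]]
```

Call:
{"name": "step_arm", "arguments": {
  "increments": [0.001, 0, 0.02, 0, 0, 0, 0, 0, 0.02, 0, 0, 0, 0, 0, 0.02, 0, 0, 0, 0, 0, 0.015, 0, 0, 0, 0, 0, 0.007, 0, 0, 0, 0, 0, 0.007, 0, 0, 0, 0, 0, 0.007, 0, 0, 0, 0, 0, 0.007, 0, 0, 0, 0, 0, 0.007, 0, 0, 0, 0, 0, 0.007, 0, 0, 0, 0, 0, 0.005, 0, 0, 0, 0, 0, 0, 0, 0, 0]
}}

```text
clock: 3.03
ee_pos: [540.3, 180.1, 130.8]
ee_rot: [0.111, 3.139, 0.0]
ft_force: [1.3, 0.4, 1.2]
grip_width: 0.001
finger_force: 0.7
```

Call:
{"name": "step_arm", "arguments": {
  "increments": [0, 0, 0.003, 0, 0, 0, 0, 0, 0.003, 0, 0, 0, 0, 0, 0, 0, 0, 0]
}}

```text
clock: 3.28
ee_pos: [540.6, 180.1, 125.5]
ee_rot: [0.111, 3.138, 0.0]
ft_force: [3.8, 0.3, 4.1]
grip_width: -0.002
finger_force: 1.9
```

Call:
{"name": "step_arm", "arguments": {
  "increments": [0, 0, 0.0015, 0, 0, 0, 0, 0, 0.0015, 0, 0, 0, 0, 0, 0, 0, 0, 0, 0, 0, 0, 0, 0, 0]
}}

```text
clock: 3.62
ee_pos: [540.7, 180.2, 124.8]
ee_rot: [0.111, 3.137, 0.0]
ft_force: [-2.4, -0.6, 17.1]
grip_width: 0.002
finger_force: 9.1
```

Call:
{"name": "step_arm", "arguments": {
  "increments": [0, 0, 0.0015, 0, 0, 0, 0, 0, 0, 0, 0, 0, 0, 0, 0, 0, 0, 0]
}}

```text
clock: 3.87
ee_pos: [540.7, 180.2, 124.5]
ee_rot: [0.111, 3.136, 0.0]
ft_force: [-4.8, -1.6, 25.5]
grip_width: -0.001
finger_force: 12.8
```

```bash
python3 - <<'E'
from h import *
print(ctrl.finger_overhang)
w=wsnap();save(cv2.resize(w['img'][30:290,240:420],None,fx=2.2,fy=2.2),'w2.png');print(st()[0]['ft_force'])
E
```

```text
22.0
[-5.28171573 -1.25078176 25.67492419]
```

View pics/w2.png

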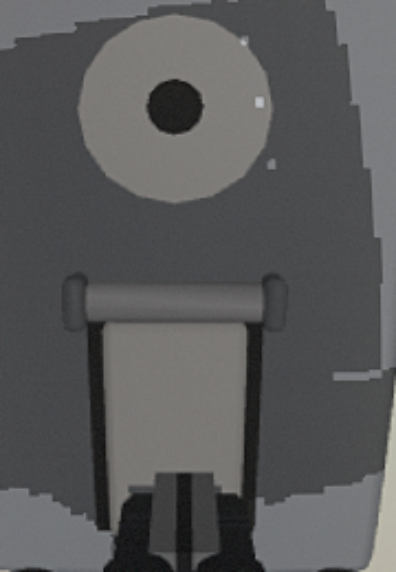

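The lever looks flat under the fingertips at (183,500) and is stiff at 25 N. I lift off to see whether it holds.

Call:
{"name": "step_arm", "arguments": {
  "increments": [0, 0, -0.01, 0, 0, 0, 0, 0, -0.03, 0, 0, 0, 0, 0, -0.04, 0, 0, 0, 0, 0, -0.03, 0, 0, 0, 0, 0, 0, 0, 0, 0, 0, 0, 0, 0, 0, 0]
}}

```text
clock: 4.42
ee_pos: [540.0, 180.3, 232.1]
ee_rot: [0.111, 3.138, 0.001]
ft_force: [-0.0, -0.5, -0.1]
grip_width: -0.001
finger_force: 0.0
```

```bash
python3 - <<'E'
from h import *
w=wsnap('w3.png');X=wworld(w);print(st()[0]['ee_pos'])
m=(abs(X[...,1]-180)<8)
for x in range(440,575,6):
    q=X[m&(abs(X[...,0]-x)<3)];print(x,len(q),np.nanmedian(q[:,2]).round(1),np.nanmax(q[:,2]).round(1),end=' | ')
g=w['img'];
E
```

```text
[539.01687488 180.11876975 230.24350226]
440 141 96.4 98.1 | 446 141 97.3 101.6 | 452 141 99.0 101.7 | 458 145 96.4 98.7 | 464 143 96.3 97.9 | 470 135 95.4 97.7 | 476 139 94.7 96.4 | 482 136 94.8 96.9 | 488 170 103.0 105.8 | 494 140 103.9 105.8 | 500 140 103.7 105.3 | 506 145 103.9 106.0 | 512 141 104.0 105.7 | 518 550 305.3 311.3 | 524 2013 286.1 309.6 | 530 4760 276.4 305.5 | 536 401 247.5 280.0 | 542 341 247.6 273.7 | 548 380 251.5 266.8 | 554 172 109.0 261.0 | 560 85 109.7 111.6 | 566 12 94.0 95.6 |
  return np.nanmean(a, axis, out=out, keepdims=keepdims)
Traceback (most recent call last):
ValueError: zero-size array to reduction operation fmax which has no identity
```

View pics/w3.png

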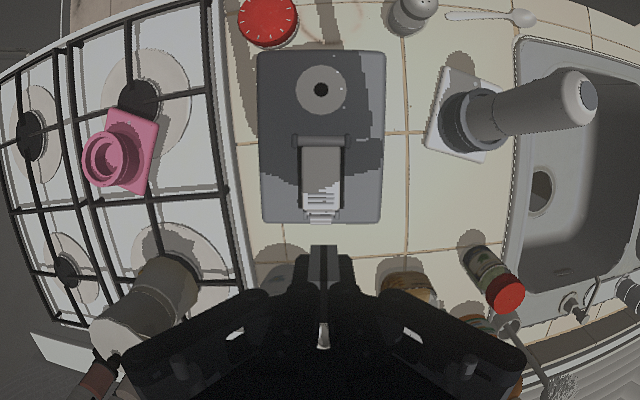

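The lever now lies flat: depth reads about 104 against the lid's 95, with the same bias on both, so it is about 101 and latched. Next I refine the sealer axis with the wrist depth and compute the grasp.

```bash
cat > seal.py <<'E'
from h import *
from scipy.optimize import least_squares
W=np.load('pics/wrist.npz')
C={n:world(dict(np.load(f'pics/{n}.npz'))) for n in('scene','side')};C['wrist']=wworld(W)
def fit(P,rad=20.5):
    def f(p):
        a=np.array([p[2],p[3],1]);a/=np.linalg.norm(a);v=P-[p[0],p[1],140]
        return np.linalg.norm(v-np.outer(v@a,a),axis=1)-rad
    return least_squares(f,[462,354,-.2,.06],loss='soft_l1',f_scale=2)
def sel(X,lo,hi): return X[(abs(X[...,0]-462)<48)&(abs(X[...,1]-352)<48)&(X[...,2]>lo)&(X[...,2]<hi)]
for k,X in list(C.items())+[('all',None)]:
    P=sel(X,98,178) if X is not None else np.vstack([sel(x,98,178) for x in C.values()])
    r=fit(P);a=np.array([*r.x[2:],1]);a/=np.linalg.norm(a);b=np.array([*r.x[:2],140])
    Q=sel(X,98,230) if X is not None else np.vstack([sel(x,98,230) for x in C.values()])
    t=(Q-b)@a;t=t[np.linalg.norm(Q-b-np.outer(t,a),axis=1)<22]
    tt=np.percentile(t,99);top=b+a*tt
    print(k,len(P),'@140',r.x.round(3),'top',top.round(1),'mouth',(top-169*a).round(1),'grasp130',(top-39*a).round(1),'rms',np.sqrt((r.fun**2).mean()).round(2))
s,R=st();zt=-a;z0=R[:,2];ax=np.cross(z0,zt);ang=np.arcsin(np.linalg.norm(ax));rv=ax/np.linalg.norm(ax)*ang
print('tool rotvec',(R.T@rv).round(4)); R1=Ro.from_rotvec(rv).as_matrix()@R
g=top-39*a; tcp=g+3*a; print('tcp target',tcp.round(1),'from',s['ee_pos'].round(1))
for back in(100,0): print(back,'delta in new tool axes',(R1.T@(tcp+back*a-s['ee_pos'])).round(1),'in old',(R.T@(tcp+back*a-s['ee_pos'])).round(1))
E
python3 seal.py
```

```text
scene 484 @140 [ 4.62939e+02  3.54962e+02 -2.01000e-01  6.90000e-02] top [451.  359.1 199.6] mouth [484.1 347.7  34.3] grasp130 [458.6 356.4 161.5] rms 1.51
side 226 @140 [ 4.63750e+02  3.56154e+02 -2.06000e-01  5.40000e-02] top [451.6 359.3 199. ] mouth [485.7 350.4  33.7] grasp130 [459.4 357.3 160.9] rms 0.51
wrist 3085 @140 [ 4.63414e+02  3.56122e+02 -2.04000e-01  6.80000e-02] top [451.4 360.1 198.7] mouth [485.1 348.8  33.5] grasp130 [459.2 357.5 160.6] rms 0.54
all 3795 @140 [ 4.63346e+02  3.56015e+02 -2.04000e-01  6.80000e-02] top [451.4 360.  198.8] mouth [485.  348.8  33.6] grasp130 [459.1 357.4 160.7] rms 0.82
tool rotvec [ 0.0526 -0.2069  0.    ]
tcp target [458.5 357.6 163.6] from [539.  180.1 230.2]
100 delta in new tool axes [103.5 174.1 -62.7] in old [113.2 176.6 -31. ]
0 delta in new tool axes [103.5 174.1  37.3] in old [ 92.7 171.4  66.7]
```

All three cameras agree within 2 mm, and the top at 199 matches the expected value of about 200. I move to 100 mm back along the axis, open and tilted.

Call:
{"name": "step_arm", "arguments": {
  "increments": [0.019, 0.0295, -0.005, 0, 0, 0, 0.019, 0.0295, -0.005, 0, 0, 0, 0.019, 0.0295, -0.005, 0, 0, 0, 0.019, 0.0295, -0.005, 0, 0, 0, 0.019, 0.0295, -0.005, 0, 0, 0, 0.018, 0.0295, -0.006, 0, 0, 0, 0, 0, 0, 0.0263, -0.1035, 0, 0, 0, 0, 0.0263, -0.1035, 0, 0, 0, 0, 0, 0, 0, 0, 0, 0, 0, 0, 0, 0, 0, 0, 0, 0, 0],
  "hand": 1
}}

```text
clock: 5.38
ee_pos: [439.2, 364.3, 260.3]
ee_rot: [0.103, 2.938, -0.09]
ft_force: [-0.2, -0.0, 0.6]
grip_width: 0.998
finger_force: 0.0
```

```bash
cat > togo.py <<'E'
from h import *
a=np.array([-.204,.068,1]);a/=np.linalg.norm(a);tcp=np.array([458.5,357.6,163.6])
s,R=st();print(s['ee_pos'],'axis err',(R.T@-a).round(3),'delta tool',(R.T@(tcp-s['ee_pos'])).round(1),s['qpos'].round(2))
E
python3 togo.py
```

```text
[439.18042742 364.26488464 260.30355495] axis err [-0.002  0.001  1.   ] delta tool [ 0.2  0.  98.8] [ 0.6   0.24  1.56 -0.18  1.22 -0.85]
```

Call:
{"name": "step_arm", "arguments": {
  "increments": [0, 0, 0.018, 0, 0, 0, 0, 0, 0.018, 0, 0, 0, 0, 0, 0.018, 0, 0, 0, 0, 0, 0.018, 0, 0, 0, 0, 0, 0.018, 0, 0, 0, 0, 0, 0.009, 0, 0, 0, 0, 0, 0, 0, 0, 0, 0, 0, 0, 0, 0, 0]
}}

```text
clock: 6.05
ee_pos: [460.4, 357.3, 164.6]
ee_rot: [0.107, 2.935, -0.09]
ft_force: [-0.3, 0.7, 0.2]
grip_width: 0.998
finger_force: 0.0
```

```bash
python3 togo.py; python3 -c "
from h import *
print(st()[0]['ft_force'])"
```

```text
[460.37449285 357.26056408 164.55333146] axis err [-0.     0.001  1.   ] delta tool [2.  0.2 0.5] [ 0.56  0.34  1.68 -0.2   1.   -0.84]
[-0.31924953  0.66864386  0.1689176 ]
```

Call:
{"name": "step_arm", "arguments": {
  "increments": [0, 0, 0, 0, 0, 0, 0, 0, 0, 0, 0, 0, 0, 0, 0, 0, 0, 0, 0, 0, 0, 0, 0, 0, 0, 0, 0, 0, 0, 0, 0, 0, 0, 0, 0, 0, 0, 0, 0, 0, 0, 0, 0, 0, 0, 0, 0, 0],
  "hand": 0
}}

```text
clock: 6.72
ee_pos: [460.0, 358.3, 166.3]
ee_rot: [0.103, 2.932, -0.087]
ft_force: [-1.7, -0.6, 5.9]
grip_width: 0.464
finger_force: 60.3
```

Gripped: 60 N at a 39–41 mm opening. I pull it out along its axis.

Call:
{"name": "step_arm", "arguments": {
  "increments": [0, 0, -0.004, 0, 0, 0, 0, 0, -0.006, 0, 0, 0, 0, 0, -0.01, 0, 0, 0, 0, 0, -0.01, 0, 0, 0, 0, 0, -0.01, 0, 0, 0, 0, 0, -0.015, 0, 0, 0, 0, 0, -0.02, 0, 0, 0, 0, 0, -0.02, 0, 0, 0, 0, 0, -0.02, 0, 0, 0, 0, 0, -0.02, 0, 0, 0, 0, 0, 0, 0, 0, 0, 0, 0, 0, 0, 0, 0]
}}

```text
clock: 7.72
ee_pos: [432.8, 367.6, 298.6]
ee_rot: [0.103, 2.931, -0.085]
ft_force: [-0.1, 0.4, -3.0]
grip_width: 0.46
finger_force: 60.8
```

```bash
python3 - <<'E'
from h import *
s,R=st();print(s['ft_force'],s['finger_force'])
# rotate tool to vertical with yaw kept
z0=R[:,2];ax=np.cross(z0,[0,0,-1]);rv=ax/np.linalg.norm(ax)*np.arcsin(np.linalg.norm(ax));print('tool rotvec',(R.T@rv).round(4))
sc=snap('scene');sd=snap('side');w=wsnap()
save(np.hstack([cv2.resize(sc['img'][60:240,200:380],(390,390)),cv2.resize(sd['img'][170:330,270:430],(390,390))]),'lift.png')
# sealer axis from clouds, in tool frame
P=np.vstack([world(sc).reshape(-1,3),world(sd).reshape(-1,3),wworld(w).reshape(-1,3)]);L=(P-s['ee_pos'])@R
m=(np.hypot(L[:,0],L[:,1])<32)&(L[:,2]>25)&(L[:,2]<150);L=L[m]
for z in range(30,150,8):
    q=L[abs(L[:,2]-z)<4]
    if len(q)>5: print(z,len(q),q.min(0).round(1)[:2],q.max(0).round(1)[:2])
E
```

```text
[-0.06278228  0.41822646 -2.95278877] 60.834280587150715
tool rotvec [-0.0503  0.2098  0.    ]
30 392 [-17.9 -23.7] [25.9 17.9]
38 345 [-17.7 -24. ] [24.4 17.7]
46 352 [-17.3 -24.7] [24.5 18. ]
54 312 [-17.7 -25.6] [24.5 21. ]
62 325 [-17.5 -25.6] [24.3 19.8]
70 339 [-18.1 -24.3] [24.7 21.3]
78 353 [-18.4 -25.8] [25.3 21.3]
86 323 [-19.1 -26.7] [26.1 21.2]
94 278 [-19.5 -27.6] [26.3 22.6]
102 218 [-19.5 -25.2] [26.7 22.5]
110 195 [-18.  -26.6] [26.4 22.3]
118 67 [-18.9 -21.7] [26.  21.1]
126 33 [ -9.7 -18.9] [16.4 -1.2]
134 26 [-10.1 -19.2] [17.2 -0.4]
```

View pics/lift.png

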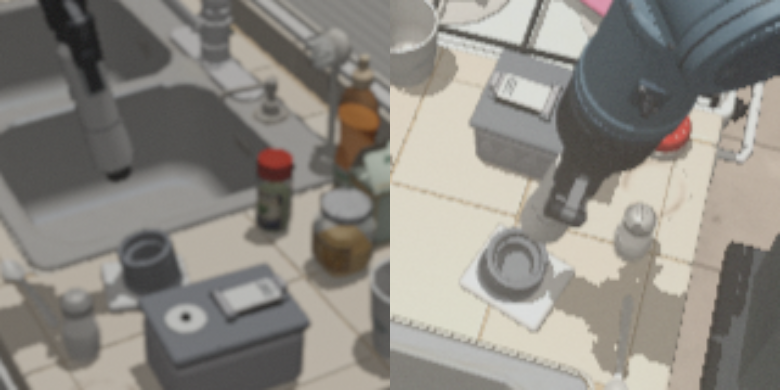

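The sealer is held upright-ish, its black cup at (118,172) in the left half. The dock is empty and the lever still flat. I turn it upright and move over the valve.

Call:
{"name": "step_arm", "arguments": {
  "increments": [0, 0, 0, -0.0168, 0.07, 0, 0, 0, 0, -0.0168, 0.07, 0, 0, 0, 0, -0.0168, 0.07, 0, -0.003, -0.025, 0, 0, 0, 0, -0.003, -0.03, 0, 0, 0, 0, -0.003, -0.03, 0, 0, 0, 0, -0.003, -0.03, 0, 0, 0, 0, -0.003, -0.03, 0, 0, 0, 0, -0.002, -0.025, 0, 0, 0, 0, 0, -0.012, 0, 0, 0, 0, 0, 0, 0, 0, 0, 0, 0, 0, 0, 0, 0, 0]
}}

```text
clock: 8.87
ee_pos: [436.5, 183.6, 296.4]
ee_rot: [-0.115, -3.135, 0.003]
ft_force: [0.1, 0.3, -2.3]
grip_width: 0.46
finger_force: 61.6
```

```bash
cat > held.py <<'E'
from h import *
from scipy.optimize import least_squares
import sys
s,R=st();print(s['clock'],s['ee_pos'].round(1),'tool z',R[:,2].round(3),s['ft_force'].round(1))
sc=snap('scene');sd=snap('side');w=wsnap('wh.png')
C=[world(sc).reshape(-1,3),world(sd).reshape(-1,3),wworld(w).reshape(-1,3)];A=[]
for n,c in zip(('scene','side','wrist'),C):
    L=(c-s['ee_pos'])@R;m=(np.hypot(L[:,0],L[:,1])<32)&(L[:,2]>32)&(L[:,2]<145);L=L[m];B=L[L[:,2]<72];A.append(B)
    if len(B)>20: print(n,len(B),'max z',np.percentile(L[:,2],99).round(1))
    if len(B)>20:
        f=lambda p:np.linalg.norm(B[:,:2]-p[:2]-np.outer(B[:,2]-50,p[2:]),axis=1)-20.5
        r=least_squares(f,[2,0,0,0],loss='soft_l1',f_scale=2);print('  axis@50 tool',r.x.round(3))
B=np.vstack(A);r=least_squares(lambda p:np.linalg.norm(B[:,:2]-p[:2]-np.outer(B[:,2]-50,p[2:]),axis=1)-20.5,[2,0,0,0],loss='soft_l1',f_scale=2);print('all',r.x.round(3))
# dark cup below body and black button
save(np.hstack([cv2.resize(sc['img'][130:260,220:350],(390,390),interpolation=cv2.INTER_CUBIC),cv2.resize(sd['img'][150:280,290:420],(390,390),interpolation=cv2.INTER_CUBIC)]),sys.argv[1])
E
python3 held.py hover.png
```

```text
8.8667 [436.5 183.6 296.4] tool z [-0.005 -0.002 -1.   ] [ 0.1  0.3 -2.3]
scene 332 max z 134.1
  axis@50 tool [ 2.135 -1.098 -0.004 -0.019]
side 173 max z 134.2
  axis@50 tool [ 1.168e+00  1.059e+00 -1.000e-03 -5.000e-03]
wrist 1312 max z 112.3
  axis@50 tool [ 1.661  1.138  0.01  -0.005]
all [ 1.715  0.547  0.01  -0.01 ]
```

View pics/hover.png

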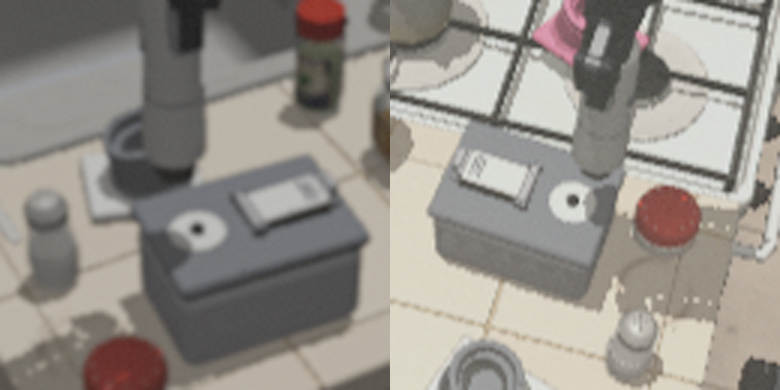

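The hover shows the cup at (175,170) left / (597,170) right. The button is at (198,228) / (572,200). I re-measure the button in this view, before descending.

```bash
cat > btn.py <<'E'
from h import *
R=[]
for n,uv in(('scene',(286,206)),('side',(351,217))):
    s=dict(np.load(f'pics/{n}.npz'));g=s['img'].astype(float).mean(2);u0,v0=uv
    p=cv2.resize(g[v0-4:v0+5,u0-4:u0+5],None,fx=8,fy=8,interpolation=cv2.INTER_CUBIC)
    wgt=np.clip(90-p,0,None);vv,uu=np.mgrid[:72,:72];u=(uu*wgt).sum()/wgt.sum();v=(vv*wgt).sum()/wgt.sum();u=u0-4+(u+.5)/8-.5;v=v0-4+(v+.5)/8-.5
    print(n,round(u,2),round(v,2),'@97',plane(s,u,v,97).round(1));R.append(ray(s,u,v))
A=sum(np.eye(3)-np.outer(d,d) for o,d in R);b=sum((np.eye(3)-np.outer(d,d))@o for o,d in R);print('tri',np.linalg.solve(A,b).round(1))
w=np.load('pics/wrist.npz');s0=np.linalg.inv(np.eye(3))
o=w['p'];X=np.array([450.5,186,97.5]);
g=w['img'];
E
python3 btn.py
python3 - <<'E'
from h import *
w=np.load('pics/wrist.npz');g=w['img'].astype(float).mean(2)
T=w['tool_from_camera'];c=np.linalg.inv(T)@np.r_[w['Rt'].T@(np.array([450.5,186,97.5])-w['p']),1]
th=np.arctan2(np.hypot(c[0],c[1]),c[2]);k=w['intrinsics'];ph=np.arctan2(c[1],c[0]);print('expect btn px',k[0,2]+k[0,0]*th*np.cos(ph),k[1,2]+k[0,0]*th*np.sin(ph))
E
```

```text
scene 285.34 205.93 @97 [451.1 185.4  97. ]
side 350.89 216.33 @97 [449.6 183.7  97. ]
tri [450.  184.2  98.2]
expect btn px 325.72619746522594 191.64456912188894
```

Call:
{"name": "step_arm", "arguments": {
  "increments": [-0.004, 0.001, 0.006, 0, 0, 0, -0.004, 0.001, 0.006, -0.002, -0.005, 0, -0.004, 0.001, 0.006, 0, 0, 0, -0.0037, 0.001, 0.006, 0, 0, 0, 0, 0, 0.006, 0, 0, 0, 0, 0, 0.006, 0, 0, 0, 0, 0, 0.006, 0, 0, 0, 0, 0, 0.004, 0, 0, 0, 0, 0, 0, 0, 0, 0, 0, 0, 0, 0, 0, 0]
}}

```text
clock: 9.85
ee_pos: [452.4, 187.1, 251.2]
ee_rot: [0.112, 3.138, -0.001]
ft_force: [0.4, 0.8, -2.4]
grip_width: 0.46
finger_force: 61.6
```

```bash
python3 held.py hover2.png
```

```text
9.85 [452.4 187.1 251.2] tool z [ 0.002 -0.    -1.   ] [ 0.4  0.8 -2.4]
scene 300 max z 133.7
  axis@50 tool [ 2.284 -0.95   0.003 -0.007]
side 152 max z 135.1
  axis@50 tool [ 0.83   0.602  0.002 -0.013]
wrist 1303 max z 112.2
  axis@50 tool [ 1.196  0.159  0.008 -0.006]
all [ 1.287 -0.076  0.008 -0.007]
```

View pics/hover2.png

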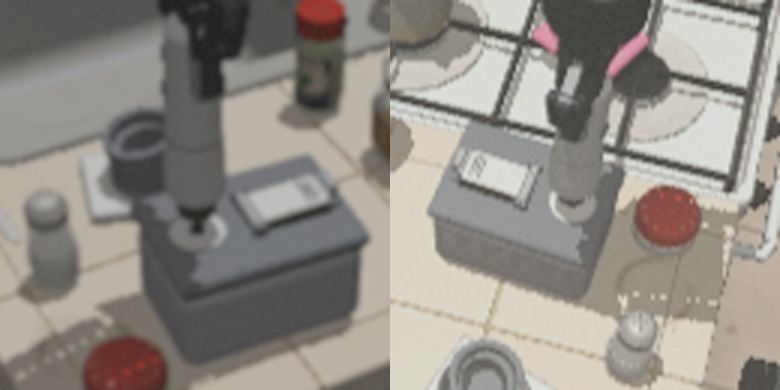

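Combining the per-camera differences between body axis and valve gives a correction of about (-0.7,-2) mm in world. I apply it and descend.

Call:
{"name": "step_arm", "arguments": {
  "increments": [0.0006, -0.002, 0.004, 0, 0, 0, 0, 0, 0.004, 0, 0, 0, 0, 0, 0.004, 0, 0, 0, 0, 0, 0.003, 0, 0, 0, 0, 0, 0, 0, 0, 0, 0, 0, 0, 0, 0, 0]
}}

```text
clock: 10.5
ee_pos: [451.7, 185.2, 236.0]
ee_rot: [0.112, 3.138, -0.001]
ft_force: [-0.4, -0.6, -3.2]
grip_width: 0.458
finger_force: 61.6
```

```bash
python3 held.py hover3.png; python3 - <<'E'
from h import *
sc,sd,w=[dict(np.load(f'pics/{n}.npz')) for n in('scene','side','wrist')]
f=lambda s,u,v,d:cv2.resize(s['img'][v-d:v+d,u-d:u+d],(260,260),interpolation=cv2.INTER_CUBIC)
save(np.hstack([f(sc,286,204,24),f(sd,350,214,24),f(w,321,200,75)]),'near.png')
E
```

```text
10.5 [451.7 185.2 236. ] tool z [ 0.001 -0.    -1.   ] [-0.4 -0.6 -3.2]
scene 300 max z 143.3
  axis@50 tool [ 2.186 -1.081 -0.005 -0.018]
side 145 max z 144.8
  axis@50 tool [ 0.894  0.444  0.004 -0.011]
wrist 1301 max z 142.4
  axis@50 tool [ 1.295  0.07   0.009 -0.006]
all [ 1.373 -0.188  0.008 -0.009]
```

View pics/near.png

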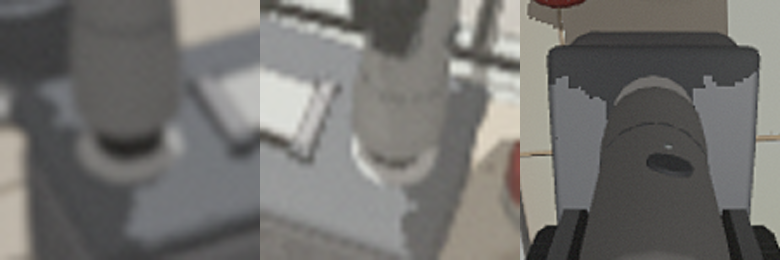

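Near view: the disc spans cols 78–184 with the cup at about 127 (scene). In the side view it spans 350–437 with the cup at about 398. In the wrist view both are centred near 654. I quantify the lateral offsets.

```bash
python3 - <<'E'
from h import *
for n in('scene','side'):
    s=dict(np.load(f'pics/{n}.npz'));c=s['R']@np.array([451,185,97])+s['t'];K=s['intrinsics']
    uv=(K@c/c[2])[:2];print(n,'right',s['R'][0].round(3),'mm/px',(c[2]/K[0,0]).round(2),'proj',uv.round(1))
    u0,v0=map(int,uv.round())
    g=s['img'].mean(2).astype(int)
    for v in range(v0-8,v0+9): print(v,g[v,u0-14:u0+15].tolist())
    print('u0',u0-14)
E
```

```text
scene right [ 0.87  -0.492  0.021] mm/px 2.22 proj [285.4 206. ]
198 [97, 111, 117, 117, 106, 94, 92, 93, 94, 95, 95, 97, 95, 96, 96, 94, 95, 95, 94, 93, 93, 91, 91, 95, 104, 109, 102, 91, 96]
199 [82, 97, 112, 115, 106, 97, 91, 91, 93, 94, 96, 95, 95, 95, 97, 97, 94, 94, 94, 95, 92, 91, 91, 94, 106, 113, 112, 97, 88]
200 [78, 90, 108, 116, 110, 99, 94, 92, 93, 95, 94, 98, 96, 97, 95, 93, 93, 95, 93, 93, 92, 92, 92, 99, 110, 117, 118, 108, 94]
201 [81, 94, 108, 116, 112, 106, 99, 94, 94, 95, 96, 95, 96, 96, 95, 96, 96, 94, 94, 92, 93, 92, 98, 106, 113, 117, 118, 115, 104]
202 [83, 96, 103, 107, 107, 108, 102, 95, 93, 93, 94, 95, 95, 96, 95, 95, 96, 95, 93, 91, 92, 101, 112, 117, 119, 117, 120, 118, 114]
203 [79, 87, 90, 89, 95, 99, 101, 96, 89, 89, 91, 95, 95, 93, 95, 94, 94, 92, 90, 82, 86, 110, 129, 133, 126, 119, 118, 120, 119]
204 [74, 78, 78, 75, 80, 89, 100, 97, 86, 74, 78, 81, 86, 86, 86, 86, 83, 80, 73, 67, 76, 117, 148, 149, 134, 119, 119, 119, 120]
205 [75, 77, 73, 73, 79, 93, 107, 105, 87, 64, 56, 63, 66, 69, 70, 67, 61, 59, 53, 51, 73, 120, 154, 159, 142, 123, 117, 118, 1
[... 3144 characters left out ...]
205, 194, 159, 151, 140, 132, 134, 129, 150, 153, 149, 147, 121, 106, 105, 103, 105, 104, 98, 107]
222 [150, 151, 151, 152, 149, 152, 152, 149, 151, 174, 195, 186, 156, 151, 149, 151, 151, 152, 149, 144, 127, 109, 103, 102, 103, 102, 101, 95, 115]
223 [152, 151, 150, 151, 151, 151, 150, 149, 148, 150, 156, 184, 165, 149, 145, 147, 143, 140, 134, 122, 106, 105, 106, 104, 102, 103, 99, 93, 125]
224 [150, 151, 152, 151, 152, 149, 151, 152, 150, 149, 149, 150, 160, 147, 143, 146, 122, 115, 106, 104, 104, 104, 104, 107, 104, 101, 95, 100, 134]
225 [152, 151, 151, 150, 151, 150, 150, 150, 151, 150, 151, 151, 152, 151, 149, 152, 131, 109, 106, 103, 103, 105, 105, 103, 101, 101, 99, 120, 142]
u0 336
```

The lateral edges put the cup and disc centres at 285.5 and 285.6 (scene) and 350.55 and 350.6 (side). They are aligned within 1 mm, so I lower it gently.

Call:
{"name": "step_arm", "arguments": {
  "increments": [0, 0, 0.002, 0, 0, 0, 0, 0, 0.002, 0, 0, 0, 0, 0, 0.001, 0, 0, 0, 0, 0, 0, 0, 0, 0, 0, 0, 0, 0, 0, 0, 0, 0, 0, 0, 0, 0]
}}

```text
clock: 11.15
ee_pos: [452.1, 185.2, 231.6]
ee_rot: [0.112, 3.137, -0.0]
ft_force: [-0.4, 0.1, -0.3]
grip_width: 0.462
finger_force: 61.9
```

Call:
{"name": "step_arm", "arguments": {
  "increments": [0, 0, 0.001, 0, 0, 0, 0, 0, 0, 0, 0, 0, 0, 0, 0, 0, 0, 0]
}}

```text
clock: 11.4
ee_pos: [452.0, 185.2, 230.5]
ee_rot: [0.112, 3.137, -0.0]
ft_force: [0.3, 0.8, 0.7]
grip_width: 0.457
finger_force: 61.9
```

Call:
{"name": "step_arm", "arguments": {
  "increments": [0, 0, 0.001, 0, 0, 0, 0, 0, 0, 0, 0, 0, 0, 0, 0, 0, 0, 0]
}}

```text
clock: 11.65
ee_pos: [452.0, 185.2, 229.4]
ee_rot: [0.112, 3.137, -0.0]
ft_force: [-0.0, -0.2, 1.7]
grip_width: 0.463
finger_force: 62.0
```

Call:
{"name": "step_arm", "arguments": {
  "increments": [0, 0, 0.001, 0, 0, 0, 0, 0, 0, 0, 0, 0, 0, 0, 0, 0, 0, 0]
}}

```text
clock: 11.9
ee_pos: [452.0, 185.2, 228.4]
ee_rot: [0.112, 3.137, -0.0]
ft_force: [0.7, 0.4, 1.5]
grip_width: 0.462
finger_force: 62.1
```

```bash
python3 - <<'E'
from h import *
F=[]
for i in range(16): ctrl.snapshot('side');s=st()[0];F.append(s['ft_force'])
F=np.array(F);print(F.mean(0),F.std(0),'depth',(F[:,2].mean()+2.75-1.5)/.65,s['ee_pos'],s['clock'])
E
python3 held.py end.png
```

```text
[0.50488356 0.2722927  1.60762152] [0.50062368 0.53252232 0.45444665] depth 4.396340802020001 [451.90363039 185.22079936 228.33482338] 12.7
12.7 [451.9 185.2 228.3] tool z [ 0.002 -0.    -1.   ] [1.4 0.1 1.3]
scene 293 max z 135.7
  axis@50 tool [ 2.134 -1.12   0.004 -0.012]
side 141 max z 138.1
  axis@50 tool [0.964 0.378 0.008 0.008]
wrist 1289 max z 134.8
  axis@50 tool [ 1.52e+00 -1.00e-03  8.00e-03 -6.00e-03]
all [ 1.565 -0.246  0.008 -0.005]
```

View pics/end.png

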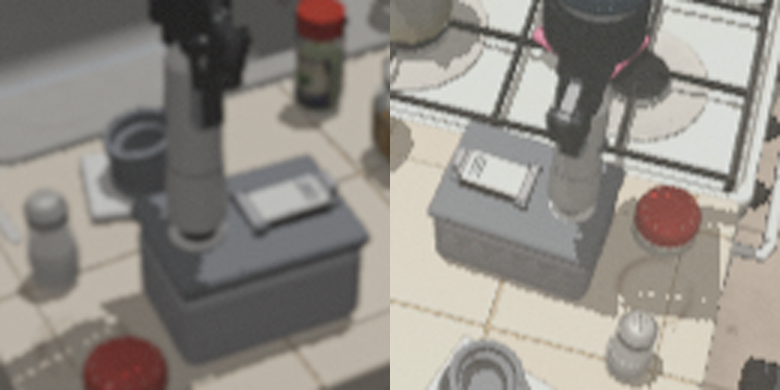

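The sealer is upright on the valve, the lever is flat, nothing else has moved, and the cup is pushed in about 4.4 mm. One small trim, then I hand in.

Call:
{"name": "step_arm", "arguments": {
  "increments": [0, 0, 0.0004, 0, 0, 0, 0, 0, 0, 0, 0, 0, 0, 0, 0, 0, 0, 0, 0, 0, 0, 0, 0, 0]
}}

```text
clock: 13.18
ee_pos: [451.9, 185.2, 228.0]
ee_rot: [0.112, 3.138, -0.0]
ft_force: [0.7, 0.2, 1.5]
grip_width: 0.461
finger_force: 62.1
```

```bash
python3 -c "
from workcell import ctrl
print(ctrl.sign_off())"
```

```text
the job is handed in; nothing more can be done
None
```

I handed the job in at 13 s on the robot's clock: the lever is latched flat, and the sealer is held upright on the valve, centred to within about 1 mm as measured just above it, with the cup pressed in an estimated 4.5–5 mm of its 10 mm (from the wrist force).

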